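Set up the light base for crossed polarizers

TASK

Get the microscope light base ready for a crystal check in crossed polarized light: with the fingertips, push the upper lever (polarizer) around to the 90 degree mark, the longest line on top of the black drum, and push the lower lever (iris) around to its half-closed mark, the longest line on the pale cover, the one ending in a dot. Push gently and do not grip the levers, do not bump the lidded dish that stands on the glass, and leave everything else on the bench where it is.

Things in the scene. Friction and masses are not known exactly. Their poses are not given: they have to be found in the camera images.
- light_base: Microscope light base, fixed; pale housing 270 (x) by 260 (y) by 40 mm high, black drum of radius 80 mm amid it, top 80 mm above the bench. Origin: under the drum's axis at bench height. Its x axis points away from the side with dial and switch (that side faces the robot within 0.35 rad), y left. Directions below: angles about the drum axis, counter-clockwise from above, from this x axis
- stage_axis (a point): point on the drum's vertical axis, the pivot of both levers, level with the drum's top face (80 mm above the bench). A fixed round glass of radius 48 mm fills the middle of the top face; around it runs the turning polarizer ring, radius 50 to 61 mm, its top 88 mm above the bench
- polarizer (a joint): angle of the polarizer ring with its lever (the upper one), rad: 0 when the lever points at -55 degrees, growing clockwise seen from above, stops at 0 and 1.92. On the 90 degree mark it reads 1.571. Starts between 0.3 and 1.2. Friction holds it where it is left: about 1.4 N at the knob moves it, it neither springs back nor runs on
- polarizer_knob (a point): middle of the black knob on the polarizer lever: a level radial rod, 6 mm thick, with a knob of 11 mm diameter from 100 to 122 mm from the axis. This point is 111 mm from the axis and 85 mm above the bench. Outside the drum the lever stands free: nothing beside it or below it down to the pale cover, 40 mm above the bench
- polarizer_mark (a point): outer end of the 90 degree mark, 80 mm from the axis in direction -145 degrees, 80 mm above the bench. White lines on the drum's top every 10 degrees from 0 (direction -55) to 110: those at 0, 30, 60 are longer, the one at 90 longest and widest, running on down the drum's side. Right when the lever's middle line lies straight above it
- iris (a joint): angle of the iris lever (the lower one, out of a slot in the drum's side), rad: 0 (open) when it points at 85 degrees, growing counter-clockwise seen from above, stops at 0 and 1.396. On the half-closed mark it reads 0.873. Starts between 0.02 and 0.5. Friction holds it where it is left: about 1.1 N at the knob moves it, it neither springs back nor runs on
- iris_knob (a point): middle of the knob of the iris lever, same rod and knob as on the other lever but lower: 111 mm from the axis, 58 mm above the bench (18 mm above the pale cover, whose top is 40 mm above the bench)
- iris_mark (a point): outer end of the half-closed mark, a black line on the pale cover from 88 to 108 mm from the axis in direction 135 degrees, with a dot beyond it; 40 mm above the bench. Eight shorter lines, one every 10 degrees from 85 to 165, complete the scale. Right when the lever's middle line lies straight above it
- dish: lidded clear plastic dish, 59 mm diameter, 16 mm high, loose on the glass within 17 mm of the drum's axis; origin at the centre of its underside. Must stay where it is
- dropper_bottle: white dropper bottle, 34 mm diameter, 88 mm high, standing to the right of the light base; origin under its centre. Bystander
- forceps: steel forceps lying to the left of the light base, 125 mm long, 7 mm high; origin under the middle. Bystander
- slide_box: closed grey slide box, 84 by 101 by 44 mm, at the right; origin under its centre. Bystander
- tube_rack: white rack of capped blood tubes, 75 by 190 mm, 92 mm high, at the left; origin under its centre. Bystander
- reagent_bottle: amber bottle, 64 mm diameter, 130 mm high, at the left rear; origin under its centre. Bystander
- marker: white marker pen with a black cap lying at the right rear, 130 mm long, 13 mm thick; origin under the middle. Bystander

How it is judged:
At the end, for the whole second after the job is handed in: The polarizer lever stands on the 90 degree mark within 3 degrees (1.519 to 1.623 rad) and the iris lever on the half-closed mark within 4 degrees (0.803 to 0.943 rad), both at rest; the dish stands still within 6 mm of where it was (value of joint polarizer between 1.519 and 1.623 rad and value of joint iris between 0.803 and 0.943 rad and velocity of joint polarizer between -0.02 and 0.02 rad/s and velocity of joint iris between -0.02 and 0.02 rad/s and distance of dish from where it was at the start of the episode below 0.006 m and linear speed of dish below 0.02 m/s); the robot touches nothing.
It fails at once if the dish is bumped, lifted or carried (more than 6 mm from its place, or tilted) (distance of dish from where it was at the start of the episode above 0.006 m or angle between dish's own z axis and vertical above 0.12 rad).
It fails at once if anything else on the bench is moved more than 15 mm or lifted (distance of any of dropper_bottle, forceps, slide_box, tube_rack, reagent_bottle, marker from where it was at the start of the episode above 0.015 m).
It fails at once if a lever is gripped or forced: more than 18 N between the fingers and the light base with its levers (contact force between the fingers and light_base above 18 N).
It fails at once if the arm leans on the light base with more than 18 N (contact force between the arm and light_base above 18 N).
It also fails if it takes over 58 s, if anything falls off the work surface, if the arm or the gripper's body presses on something with over 40 N, if the wrist force passes 120 N, or if a joint passes its speed limit or range.

ROBOT

A 6-joint arm with a two-finger parallel gripper is mounted at the origin on the work surface. World frame = base frame: x ahead of the robot, y to its left, z up, the work surface at z = 0. Lengths are in m, angles in rad, forces in N, time in s.
With the tool pointing down it reaches from about 0.35 to 0.775 m from the base axis. Payload 7.3 kg.
Tool frame: the origin (TCP) lies on the centre line of the jaws, within the pads' length; the fingertips stand 11 mm ahead of it and the grasp point (between the pads) lies 8 mm behind it; y points along the fingers, z is the direction in which the jaws open and shut, and the axes are right-handed (so a half turn about y gives the same grasp; the last joint's range is limited). The gripper opens to 92 mm and grips with 3 to 60 N. Pads are 19 mm wide; open, the fingers measure 130 mm over their backs; the gripper's body (75 mm by 190 mm) begins 47 mm behind the grasp point.
Start: joints at [-1.37, 0.342, 1.524, -0, 1.275, -0.146], TCP at [0.178, -0.494, 0.238] pointing down, gripper open.
Joint ranges: [-2.53, 2.53], [-0.77, 2.02], [0.04, 2.7], [-1, 4.14], [0.28, 2.66], [-3.11, 3.11]. Speed limits (rad/s): [2.57, 2.57, 3.14, 3.14, 3.14, 3.14].

INTERFACE

Orientations are given as [roll, pitch, yaw] about the fixed x, y, z axes, in that order (R = Rz(yaw) Ry(pitch) Rx(roll)).
In Python, from cell import robot, cams gives the robot as it stands.
- The arm moves only by the tool apply_moves, never from a script. Its argument "plan" is a list of rows, each a list of 7 numbers: the shift along the tool's x, y, z in m, then the turn, a rotation vector about the tool's x, y, z in degrees, then the gripper command: -1 is fully open, 1 is shut, values between are in proportion. A call has exactly 5 rows; each row is the pose to reach, as a shift and turn from the pose commanded when the call began, along the tool's axes at that moment; what a row does not reach only later rows make up. A row lasts 1/8 s, in which the tool goes at most 62.5 mm and 10.7 degrees, less where a joint would pass 70% of its speed; a pose out of reach is approached as far as the arm can. A call with a gripper value outside its range is refused whole. The fingers move at their own pace and stop on an object; "squeeze" is the grip in N (left out, the last holds). Time passes only in rows, so rows that repeat a pose let the fingers close, or fill a call up. It gives the time, the measured TCP pose, the force and the opening at its end, in the units of the state.
- robot.observe(): the state, without advancing time (a new reading comes with each control period).
- cams.read_camera(name): name is "scene" or "side" or "wrist"; returns the picture (480x640x3 uint8, blue, green, red); there is no depth.
- cams.calibration(name): a dict with "fx", "fy", "cx", "cy" (pixels), "extrinsics" (4x4, takes a point from world to camera coordinates); the wrist camera has in their place "T_tool_cam" (4x4, takes a point from camera to tool coordinates, whose origin is the TCP and whose axes are the tool frame's). Camera axes: x right, y up, looking along -z (the intrinsics and any distortion apply to the point x, -y, -z); pixel columns grow to the right and rows downward; lengths in m; the calibration is good to about 2 mm. A picture is of the moment at which its call begins: read the wrist's pose just before it. calibration takes no time and is no camera call.
- robot.hand_in(): hands the job in, once; it reports no verdict.
The state is a dict: "time": time; "qpos": joint angles; "qvel": joint speeds; "joint_efforts": joint torques, N m; "tool_pos": TCP position; "tool_rot": TCP orientation; "contact_force": force on the tool from outside, world axes, zero at the start; "torque": the same for the moment, N m; "opening": finger opening in m.
Only numpy, scipy, OpenCV 4.12 (cv2) and the standard library are available. Lean on these libraries where they do the work, as an engineer would, in place of code of your own. Each camera call takes 0.05 s, during which the arm holds its last target. There are 200 camera calls.

## Working session

There is one attempt and no reset: what is moved stays moved. The work goes in short steps, Python scripts to look and compute and a tool call to move; the robot and the scene stay as the last step left them, time stands still between calls to the robot, and variables do not carry over. Pictures are saved under pics/ and viewed, about 8 in all and at most 12, crops included, and the job is handed in when it is done.

Besides the shell and the picture viewer there is one more tool, called after ">>>" as name([rows], argument=value, ...), one row to a line, values as JSON. apply_moves: Moves the arm, as the interface text tells. Its arguments: {"type":"object","properties":{"plan":{"type":"array","items":{"type":"array","items":{"type":"number"}}},"squeeze":{"type":"number"}},"required":["plan"]}

```bash
mkdir -p pics; ls; python3 - <<'E'
from cell import robot,cams
import cv2,numpy as np
np.set_printoptions(precision=4,suppress=True)
print(robot.observe())
a=[]
for n in("scene","side"):
    im=cams.read_camera(n); cv2.imwrite(f"pics/{n}0.png",im); a.append(im)
    print(n,cams.calibration(n))
print(cams.calibration("wrist"))
E
```

```text
pics
{'time': 0.0, 'qpos': array([-1.37  ,  0.3427,  1.525 , -0.    ,  1.2754, -0.146 ]), 'qvel': array([-0.0004,  0.0012,  0.0005, -0.0004, -0.0017, -0.0006]), 'joint_efforts': array([ -0.0013, -43.1244, -24.4221,   0.0719,   0.056 ,  -0.0001]), 'tool_pos': array([ 0.1784, -0.4933,  0.2371]), 'tool_rot': array([-1.5723,  0.0002, -2.7948]), 'contact_force': array([ 1.2829, -0.2417, -0.04  ]), 'torque': array([ 0.0238, -0.0897, -0.0208]), 'opening': 0.09209032094714643}
scene {'fx': 467.01866072300237, 'fy': 467.01866072300237, 'cx': 322.27661945663584, 'cy': 244.04530764256307, 'extrinsics': array([[ 0.6736,  0.7391,  0.0044, -0.4202],
       [-0.4517,  0.4069,  0.794 ,  0.1698],
       [ 0.585 , -0.5368,  0.6079, -1.5195],
       [ 0.    ,  0.    ,  0.    ,  1.    ]])}
side {'fx': 607.1092239097436, 'fy': 607.1092239097436, 'cx': 316.41810104033885, 'cy': 252.7571889433189, 'extrinsics': array([[-0.7919, -0.6106,  0.0065,  0.434 ],
       [ 0.3008, -0.3808,  0.8744, -0.2443],
       [-0.5314,  0.6944,  0.4852, -1.4596],
       [ 0.    ,  0.    ,  0.    ,  1.    ]])}
{'fx': 400.7177812042339, 'fy': 400.7177812042339, 'cx': 325.4069526835603, 'cy': 229.00967584250324, 'T_tool_cam': array([[-0.0006, -0.9503, -0.3115, -0.0855],
       [ 0.0002,  0.3115, -0.9503, -0.1466],
       [ 1.    , -0.0006,  0.    , -0.0007],
       [ 0.    ,  0.    ,  0.    ,  1.    ]])}
```

View pics/scene0.png

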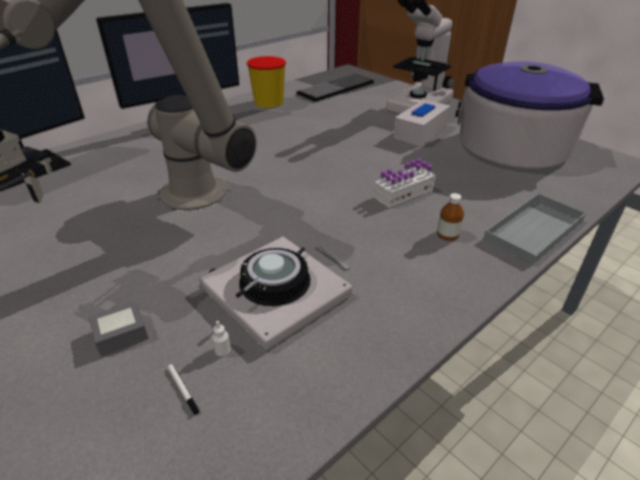

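View pics/side0.png

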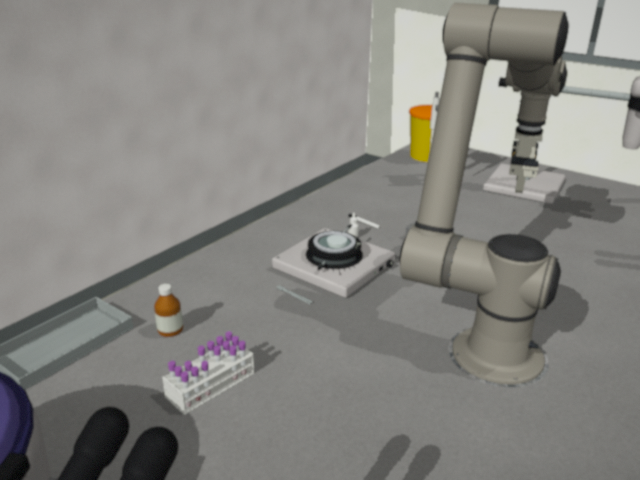

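The scene view shows the housing with corners at about (283,240), (351,290), (267,342) and (202,285), and the drum at about (275,270). One lever points to about (240,293), the other to about (308,250). The arm stands clear to the right. I'll cast the corners onto z=0.04.

```bash
cat > h.py <<'E'
from cell import robot,cams
import cv2,numpy as np
from scipy.spatial.transform import Rotation as R
np.set_printoptions(precision=4,suppress=True)
def Rt(s): return R.from_euler('xyz',s['tool_rot']).as_matrix()
def cam(n,s=None):
    c=cams.calibration(n)
    if n=='wrist':
        T=np.eye(4);T[:3,:3]=Rt(s);T[:3,3]=s['tool_pos'];T=T@c['T_tool_cam']
    else: T=np.linalg.inv(c['extrinsics'])
    return c,T
def ray(n,uv,z,s=None):
    c,T=cam(n,s); uv=np.atleast_2d(uv).astype(float)
    d=np.c_[(uv[:,0]-c['cx'])/c['fx'],-(uv[:,1]-c['cy'])/c['fy'],-np.ones(len(uv))]@T[:3,:3].T
    return T[:3,3]+d*((z-T[2,3])/d[:,2])[:,None]
def proj(n,P,s=None):
    c,T=cam(n,s); p=(np.atleast_2d(P)-T[:3,3])@T[:3,:3]
    return np.c_[c['cx']-c['fx']*p[:,0]/p[:,2],c['cy']+c['fy']*p[:,1]/p[:,2]]
E
python3 - <<'E'
from h import *
p=ray('scene',[(283,240),(351,290),(267,342),(202,285)],.04);print(p,p.mean(0))
print([np.linalg.norm(p[i]-p[i-1]) for i in range(4)])
p=ray('side',[(331,229),(273,262),(347,291),(400,257)],.04);print(p,p.mean(0))
s=robot.observe();print(Rt(s))
E
```

```text
[[ 0.4428  0.0227  0.04  ]
 [ 0.7022  0.0194  0.04  ]
 [ 0.6965 -0.2216  0.04  ]
 [ 0.4534 -0.2304  0.04  ]] [ 0.5737 -0.1025  0.04  ]
[np.float64(0.25337139245260143), np.float64(0.259483877611929), np.float64(0.2410777610878424), np.float64(0.24320585719563914)]
[[ 0.6634 -0.2259  0.04  ]
 [ 0.6693  0.0495  0.04  ]
 [ 0.4108  0.0441  0.04  ]
 [ 0.3948 -0.2049  0.04  ]] [ 0.5346 -0.0843  0.04  ]
[[-0.9405 -0.0003  0.3399]
 [-0.3399  0.0013 -0.9405]
 [-0.0002 -1.     -0.0013]]
```

The two corner averages differ by about 4 cm because the picks are rough. I'll go with (0.555,-0.093) and look from the wrist camera: TCP to (0.49,-0.093,0.27), tool x towards the robot, jaws closing.

>>> apply_moves([
  [-0.052,-0.006,-0.033,0,4,0,1],
  [-0.104,-0.012,-0.066,0,8,0,1],
  [-0.156,-0.018,-0.099,0,12,0,1],
  [-0.208,-0.024,-0.132,0,16,0,1],
  [-0.26,-0.03,-0.165,0,20,0,1],
], squeeze=5)

```text
time: 0.72
tool_pos: [0.3677, -0.2484, 0.2678]
tool_rot: [-1.571, -0.0, 3.137]
contact_force: [0.7, -0.4, -0.6]
opening: 0.0464
```

>>> apply_moves([
  [-0.031,0,-0.039,0,0,0,1],
  [-0.062,0,-0.078,0,0,0,1],
  [-0.093,0,-0.117,0,0,0,1],
  [-0.122,0,-0.155,0,0,0,1],
  [-0.122,0,-0.155,0,0,0,1],
])

```text
time: 1.35
tool_pos: [0.4903, -0.093, 0.2671]
tool_rot: [-1.572, -0.001, -3.139]
contact_force: [0.3, -1.1, 0.8]
opening: 0.0014
```

```bash
python3 - <<'E'
from h import *
s=robot.observe();print(s['tool_pos'],s['tool_rot'],s['qpos'],s['opening'])
cv2.imwrite('pics/w1.png',cams.read_camera('wrist'))
import pickle;pickle.dump(s,open('w1.pkl','wb'))
E
```

```text
[ 0.4903 -0.093   0.2671] [-1.5716 -0.0007 -3.1394] [-0.3416  0.2721  1.5412  0.0005  1.3292  1.2269] 0.0014440032690832315
```

View pics/w1.png

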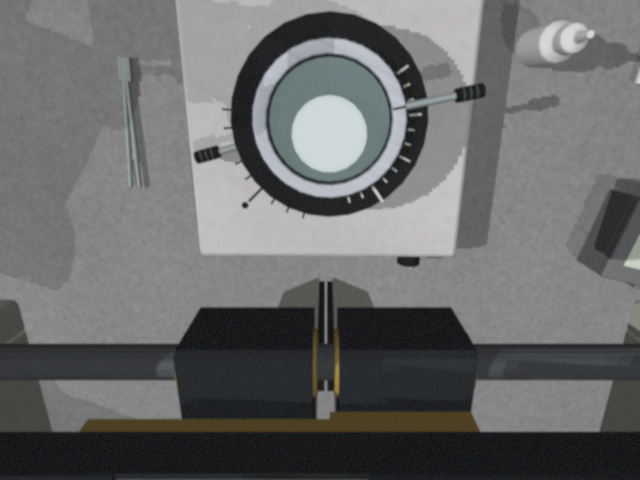

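The wrist view shows everything clearly:
- Drum with glass centre near (330,120).
- Polarizer knob at (469,92), with the 90° mark at (375,187) to (383,202).
- Iris knob at (207,155), with the half-closed mark at (262,188) and its dot at (245,205).
- The dish, within the glass.

Next I'll measure these.

```bash
python3 - <<'E'
from h import *
import pickle
s=pickle.load(open('w1.pkl','rb'))
W=lambda uv,z:ray('wrist',uv,z,s)
def circ(P):
    A=np.c_[2*P[:,:2],np.ones(len(P))];x=np.linalg.lstsq(A,(P[:,:2]**2).sum(1),rcond=None)[0]
    return x[:2],np.sqrt(x[2]+x[:2]@x[:2])
print(circ(W([(253,118),(407,118),(330,37),(330,198)],.088)))
print(circ(W([(268,119),(391,118),(331,54),(331,186)],.088)))
im=cv2.imread('pics/w1.png');g=im.max(2)
m=((g<45)*255).astype('uint8');m[225:]=0
n,l,st,ce=cv2.connectedComponentsWithStats(m)
for i in range(1,n):
    if st[i,4]>40: print(st[i],ce[i])
i=1+np.argmax(st[1:,4]); 
C,r=circ(W([(253,118),(407,118),(330,37),(330,198)],.088))
def pol(uv,z):
    d=(W(uv,z)-[*C,0])[0];return np.hypot(d[0],d[1]),np.degrees(np.arctan2(d[1],d[0]))
for n,uv,z in [('pknob',(469,92),.085),('pend',(485,90),.085),('iknob',(207,155),.058),('iend',(194,157),.058),('pmark',(383,202),.08),('imarkdot',(245,205),.04),('imarkin',(262,188),.04),('p60?',(409,161),.08),('i85',(222,108),.04),('dial',(408,262),.02),('bottletop',(590,35),.088),('hl',(201,254),.04),('hr',(456,252),.04),('dish',(329,133),.096)]:
    print(n,pol(uv,z),W(uv,z)[0])
E
```

```text
(array([ 0.5569, -0.0954]), np.float64(0.0607610610111714))
(array([ 0.5562, -0.0951]), np.float64(0.049298941977256656))
[ 232   13  193  202 8319] [309.9937  96.7716]
[478  84   7  13  63] [481.4762  89.7937]
[456  89   8  12  67] [459.5075  94.5522]
[ 375  107   52   90 1280] [405.8125 152.9266]
[212 147   8  11  48] [214.8542 151.9167]
pknob (np.float64(0.11016135718764958), np.float64(-77.9743898647205)) [ 0.5799 -0.2032  0.085 ]
pend (np.float64(0.12243312994740184), np.float64(-78.47973271101328)) [ 0.5814 -0.2154  0.085 ]
iknob (np.float64(0.11189016715520275), np.float64(105.4639841016087)) [0.5271 0.0124 0.058 ]
iend (np.float64(0.12358193640867059), np.float64(104.82379083637703)) [0.5253 0.024  0.058 ]
pmark (np.float64(0.08074547466130401), np.float64(-145.30852450755168)) [ 0.4905 -0.1414  0.08  ]
imarkdot (np.float64(0.11368769401273915), np.float64(134.69686353909964)) [ 0.477  -0.0146  0.04  ]
imarkin (np.float64(0.08974406178534641), np.float64(134.8094510902354)) [ 0.4937 -0.0318  0.04  ]
p60? (np.float64(0.07291874165237128), np.float64(-115.41245780637867)) [ 0.5256 -0.1613  0.08  ]
i85 (np.float64(0.09646094618503585), np.float64(84.40175214599164)) [0.5663 0.0006 0.04  ]
dial (np.float64(0.16978740732111552), np.float64(-150.14767540540953)) [ 0.4097 -0.18    0.02  ]
bottletop (np.float64(0.20147142357201325), np.float64(-71.79910965927725)) [ 0.6198 -0.2868  0.088 ]
hl (np.float64(0.18297684378230944), np.float64(135.6294509063291)) [0.4261 0.0325 0.04  ]
hr (np.float64(0.18043514785508086), np.float64(-135.12276210949466)) [ 0.4291 -0.2228  0.04  ]
dish (np.float64(0.00752639419969227), np.float64(174.00934862541519)) [ 0.5494 -0.0947  0.096 ]
```

The measurements agree with the given sizes: ring 60.8 mm against 61, both knobs about 111 mm out, and both marks at -145.3° and 134.7°, so the base yaw is about 0. The axis is at (0.557,-0.095), the polarizer at -78° and the iris at 105°. I'll go to the counter-clockwise side of the polarizer lever.

>>> apply_moves([
  [-0.035,0,0.03,0,-3,0,1],
  [-0.07,0.02,0.06,0,-6,0,1],
  [-0.1,0.05,0.084,0,-9,0,1],
  [-0.124,0.09,0.104,0,-12,0,1],
  [-0.124,0.117,0.104,0,-12,0,1],
])

```text
time: 2.02
tool_pos: [0.6123, -0.2027, 0.1477]
tool_rot: [-1.572, -0.002, -2.937]
contact_force: [-0.6, 1.0, -0.3]
opening: 0.0006
```

>>> apply_moves([
  [0,0.02,0,0,0,0,1],
  [0,0.04,0,0,0,0,1],
  [0,0.06,0,0,0,0,1],
  [0,0.074,0,0,0,0,1],
  [0,0.074,0,0,0,0,1],
])

```text
time: 2.65
tool_pos: [0.6119, -0.2003, 0.0757]
tool_rot: [-1.572, -0.002, -2.935]
contact_force: [0.5, -0.2, 0.4]
opening: 0.0005
```

```bash
cat > plan.py <<'E'
# rows (tool frame) for fist centre on arc: lever angle a(deg), sign -1 cw/+1 ccw, off = tangential offset behind lever
from h import *
C=np.array([.5568,-.0953])
def rows(angles,sgn,off,z,r=.111):
    s=robot.observe();M=Rt(s);x0=np.degrees(np.arctan2(M[1,0],M[0,0]))
    for a in angles:
        t=np.radians(a);u=np.array([np.cos(t),np.sin(t)]);n=sgn*np.array([-u[1],u[0]])
        P=C+r*u-off*n
        d=M.T@(np.array([*P,z])-s['tool_pos'])
        turn=-((a+sgn*90-x0+180)%360-180)
        print(a,P,'row',d.round(4),round(turn,1))
E
python3 - <<'E'
from plan import *
print(robot.observe())
rows([-78,-84,-90,-96,-102,-108,-114,-120,-126,-130,-135],-1,.015,.076)
E
```

```text
{'time': 2.65, 'qpos': array([-0.4352,  0.7103,  1.3642, -0.0003,  1.0695,  0.9296]), 'qvel': array([ 0.0075, -0.025 , -0.0297,  0.0006,  0.0124,  0.0002]), 'joint_efforts': array([ -0.1366, -57.1994, -21.3032,   0.0568,  -0.189 ,  -0.0058]), 'tool_pos': array([ 0.6119, -0.2003,  0.0757]), 'tool_rot': array([-1.5721, -0.0021, -2.9355]), 'contact_force': array([ 0.5346, -0.234 ,  0.3543]), 'torque': array([ 0.0356, -0.0622, -0.0417]), 'opening': 0.0004992020537672388}
-78 [ 0.5946 -0.2008] row [ 0.0171 -0.0003 -0.0032] -0.2
-84 [ 0.5833 -0.2041] row [ 0.0288 -0.0003 -0.0022] 5.8
-90 [ 0.5718 -0.2063] row [ 0.0405 -0.0003 -0.0024] 11.8
-96 [ 0.5601 -0.2073] row [ 0.0521 -0.0002 -0.0038] 17.8
-102 [ 0.5484 -0.207 ] row [ 0.0636 -0.0002 -0.0065] 23.8
-108 [ 0.5368 -0.2055] row [ 0.0746 -0.0002 -0.0103] 29.8
-114 [ 0.5254 -0.2028] row [ 0.0852 -0.0001 -0.0153] 35.8
-120 [ 0.5143 -0.1989] row [ 0.0953 -0.0001 -0.0214] 41.8
-126 [ 0.5037 -0.1939] row [ 0.1046 -0.0001 -0.0284] 47.8
-130 [ 0.4969 -0.19  ] row [ 0.1104 -0.0001 -0.0337] 51.8
-135 [ 0.4889 -0.1844] row [ 0.1171 -0.     -0.0408] 56.8
```

>>> apply_moves([
  [0.008,0,-0.002,0,0,0,1],
  [0.017,0,-0.003,0,0,0,1],
  [0.023,0,-0.003,0,3,0,1],
  [0.029,0,-0.002,0,6,0,1],
  [0.035,0,-0.002,0,9,0,1],
])

```text
time: 3.28
tool_pos: [0.5783, -0.2051, 0.0777]
tool_rot: [-1.57, 0.002, -3.093]
contact_force: [2.5, -0.5, -0.2]
opening: 0.0007
```

```bash
python3 - <<'E'
from plan import *
rows([-87,-93,-99,-105,-111,-117],-1,.015,.076)
s=robot.observe();print(s['tool_pos'],s['contact_force'])
im=cams.read_camera('wrist');cv2.imwrite('pics/w2.png',im)
E
```

```text
-87 [ 0.5776 -0.2054] row [0.0008 0.0017 0.0002] -0.2
-93 [ 0.566  -0.2069] row [0.0125 0.0017 0.0012] 5.8
-99 [ 0.5543 -0.2073] row [0.0242 0.0017 0.001 ] 11.8
-105 [ 0.5426 -0.2064] row [ 0.0358  0.0016 -0.0004] 17.8
-111 [ 0.531  -0.2043] row [ 0.0472  0.0016 -0.0031] 23.8
-117 [ 0.5198 -0.201 ] row [ 0.0583  0.0016 -0.0069] 29.8
[ 0.5783 -0.2051  0.0777] [ 2.5204 -0.5438 -0.1795]
```

View pics/w2.png

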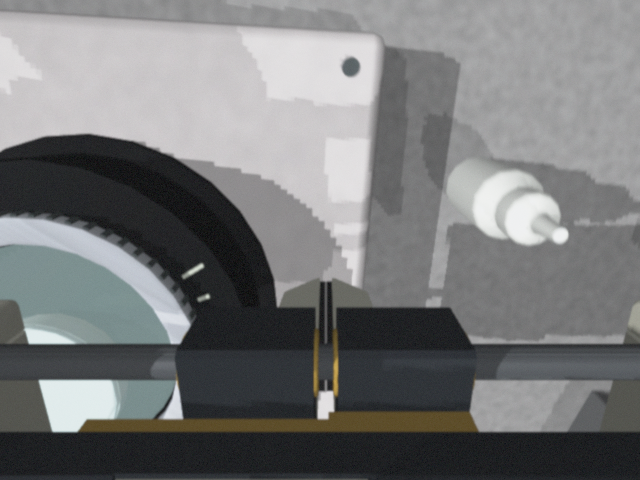

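The lever is hidden behind the fist and the force is 2.5 N, so there is contact. The bottle is clear at (500,205). I'll carry on along the arc.

>>> apply_moves([
  [0.0065,0,0.0005,0,3,0,1],
  [0.0125,0,0.001,0,6,0,1],
  [0.0185,0,0.001,0,9,0,1],
  [0.024,0,0.001,0,12,0,1],
  [0.03,0,0.0005,0,15,0,1],
])

```text
time: 3.95
tool_pos: [0.5487, -0.207, 0.0776]
tool_rot: [-1.571, 0.002, 2.929]
contact_force: [2.9, 0.2, -0.0]
opening: 0.0005
```

```bash
python3 - <<'E'
from plan import *
s=robot.observe();print(s['tool_pos'],s['contact_force'],s['qpos'])
rows([-102,-105,-108,-111,-114,-117,-120],-1,.015,.076)
E
```

```text
[ 0.5487 -0.207   0.0776] [ 2.8522  0.185  -0.0173] [-0.4917  0.6162  1.5499  0.0005  0.9734  1.2915]
-102 [ 0.5484 -0.207 ] row [0.0003 0.0016 0.    ] -0.2
-105 [ 0.5426 -0.2064] row [0.0061 0.0016 0.0007] 2.8
-108 [ 0.5368 -0.2055] row [0.012  0.0015 0.001 ] 5.8
-111 [ 0.531  -0.2043] row [0.0178 0.0015 0.0011] 8.8
-114 [ 0.5254 -0.2028] row [0.0237 0.0015 0.0008] 11.8
-117 [ 0.5198 -0.201 ] row [0.0295 0.0015 0.0002] 14.8
-120 [ 0.5143 -0.1989] row [ 0.0353  0.0015 -0.0007] 17.8
```

The pattern repeats exactly with each step. I'll do the same to -117, then to -132.

>>> apply_moves([
  [0.006,0,0.0005,0,3,0,1],
  [0.012,0,0.001,0,6,0,1],
  [0.018,0,0.001,0,9,0,1],
  [0.0237,0,0.001,0,12,0,1],
  [0.0295,0,0.0002,0,15,0,1],
])

```text
time: 4.58
tool_pos: [0.5198, -0.2013, 0.0776]
tool_rot: [-1.571, 0.003, 2.667]
contact_force: [1.3, -0.8, 0.5]
opening: 0.0003
```

>>> apply_moves([
  [0.006,0,0.0005,0,3,0,1],
  [0.012,0,0.001,0,6,0,1],
  [0.018,0,0.001,0,9,0,1],
  [0.0237,0,0.001,0,12,0,1],
  [0.0295,0,0.0002,0,15,0,1],
])

```text
time: 5.2
tool_pos: [0.4935, -0.1881, 0.0776]
tool_rot: [-1.571, 0.003, 2.405]
contact_force: [1.4, -1.1, -0.2]
opening: 0.0008
```

```bash
python3 - <<'E'
from plan import *
s=robot.observe();print(s['tool_pos'],s['contact_force'],s['qpos'])
rows([-132,-135,-138,-141,-143,-145],-1,.015,.076)
im=cams.read_camera('scene');cv2.imwrite('pics/s2.png',cv2.resize(im[210:360,180:370],None,fx=4,fy=4,interpolation=cv2.INTER_CUBIC))
E
```

```text
[ 0.4935 -0.1881  0.0776] [ 1.3932 -1.0985 -0.1599] [-0.5093  0.5301  1.7211 -0.0003  0.8877  1.7979]
-132 [ 0.4937 -0.1878] row [ 0.0001  0.0016 -0.0004] -0.2
-135 [ 0.4889 -0.1844] row [0.0059 0.0016 0.0003] 2.8
-138 [ 0.4843 -0.1807] row [0.0118 0.0016 0.0006] 5.8
-141 [ 0.48   -0.1768] row [0.0176 0.0015 0.0007] 8.8
-143 [ 0.4772 -0.1741] row [0.0215 0.0015 0.0005] 10.8
-145 [ 0.4745 -0.1713] row [0.0254 0.0015 0.0002] 12.8
```

View pics/s2.png

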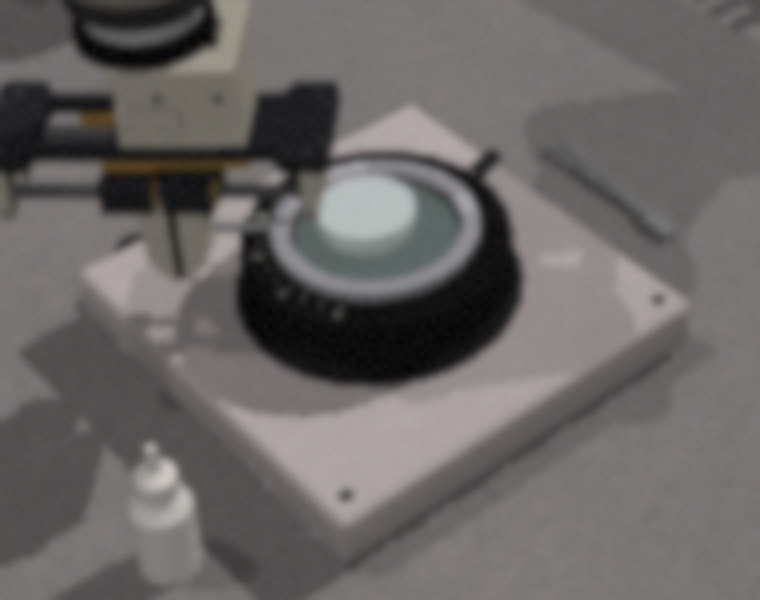

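The polarizer lever is just ahead of the fist at about (240,228), and the dish is clear. I'll push to a modelled -139°, back off, and measure the true offset.

>>> apply_moves([
  [0.005,0,0.0003,0,2.5,0,1],
  [0.0095,0,0.0005,0,5,0,1],
  [0.0137,0,0.0006,0,7,0,1],
  [0.0137,0,0.0006,0,7,0,1],
  [0.0137,0,0.0006,0,7,0,1],
])

```text
time: 5.88
tool_pos: [0.4826, -0.1789, 0.0768]
tool_rot: [-1.571, -0.0, 2.285]
contact_force: [0.8, -0.6, 0.1]
opening: 0.0002
```

>>> apply_moves([
  [-0.02,0,0,0,0,0,1],
  [-0.04,0,0,0,0,0,1],
  [-0.04,-0.05,0,0,0,0,1],
  [-0.04,-0.1,0,0,0,0,1],
  [-0.04,-0.15,0,0,0,0,1],
])

```text
time: 6.5
tool_pos: [0.5085, -0.209, 0.2279]
tool_rot: [-1.571, -0.001, 2.285]
contact_force: [-0.2, 0.0, 0.3]
opening: 0.0002
```

```bash
python3 - <<'E'
from plan import *
s=robot.observe();print(s['tool_pos'],s['tool_rot'],s['contact_force'],s['qpos'])
print(proj('wrist',[[*C,.08],[.466,-.159,.085],[.527,.012,.058]],s))
im=cams.read_camera('wrist');cv2.imwrite('pics/w3.png',im)
import pickle;pickle.dump(s,open('w3.pkl','wb'))
E
```

```text
[ 0.5085 -0.209   0.2279] [-1.5705 -0.0011  2.2848] [-0.2258  0.0009  0.2803] [-0.5294  0.3958  1.4703  0.0001  1.2766  1.8981]
[[188.6704 278.4981]
 [325.5556 294.0657]
 [156.6701 366.2808]]
```

View pics/w3.png

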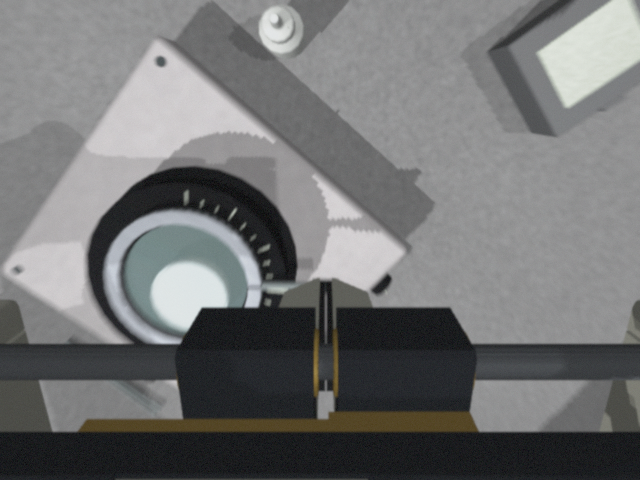

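The knob is hidden behind the fingertips and only the rod shows, at about (265..295,287). Shifting the view 70 mm along tool x should uncover it.

>>> apply_moves([
  [0.0,-0.02,-0.02,0,0,0,1],
  [-0.03,-0.04,-0.02,0,-10,0,1],
  [-0.06,-0.04,-0.02,0,-20,0,1],
  [-0.06,-0.04,-0.02,0,-30,0,1],
  [-0.06,-0.04,-0.02,0,-40,0,1],
])

```text
time: 7.18
tool_pos: [0.5632, -0.2416, 0.2658]
tool_rot: [-1.571, -0.001, 2.988]
contact_force: [0.1, 0.2, 0.6]
opening: 0.0004
```

That call went the other way from what I said: I moved back and turned instead, harmlessly and high up. I'll return to the first viewpoint at about (0.48,-0.097).

>>> apply_moves([
  [0.026,0,-0.033,0,-2,0,1],
  [0.052,0,-0.065,0,-4,0,1],
  [0.078,0,-0.098,0,-6,0,1],
  [0.104,0,-0.13,0,-9,0,1],
  [0.104,0,-0.13,0,-9,0,1],
])

```text
time: 7.8
tool_pos: [0.4799, -0.0945, 0.2668]
tool_rot: [-1.571, -0.001, -3.14]
contact_force: [0.1, -0.4, 0.8]
opening: -0.0
```

```bash
cat > look.py <<'E'
from plan import *
import pickle,sys
n=sys.argv[1]
s=robot.observe();print(s['time'],s['tool_pos'],s['tool_rot'],s['qpos'])
im=cams.read_camera('wrist');cv2.imwrite(f'pics/{n}.png',im);pickle.dump(s,open(n+'.pkl','wb'))
g=im.max(2)
def blobs(a0,a1,z):   # dark pixels of knob: back-project annulus 98..124 mm at knob height
    v,u=np.mgrid[0:300,0:640];P=ray('wrist',np.c_[u.ravel(),v.ravel()],z,s)[:,:2]-C
    r=np.hypot(*P.T);a=np.degrees(np.arctan2(P[:,1],P[:,0]))
    k=(r>.100)&(r<.123)&(a>a0)&(a<a1)&(g[:300].ravel()<70)
    return k.sum(),np.c_[u.ravel(),v.ravel()][k].mean(0),np.median(a[k]),a[k].std(),r[k].mean()
print('pol',blobs(-160,-60,.085));print('iris',blobs(88,160,.058))
E
python3 look.py w4
```

```text
7.8 [ 0.4799 -0.0945  0.2668] [-1.5715 -0.0006 -3.1404] [-0.3516  0.2537  1.5671  0.0005  1.3216  1.2179]
pol (np.int64(250), array([410.636, 212.916]), np.float64(-140.1320529470171), np.float64(1.3598022544385207), np.float64(0.11052839122026346))
iris (np.int64(278), array([205.8453, 144.482 ]), np.float64(104.95401719863295), np.float64(6.562235703280756), np.float64(0.11132051930542643))
```

View pics/w4.png

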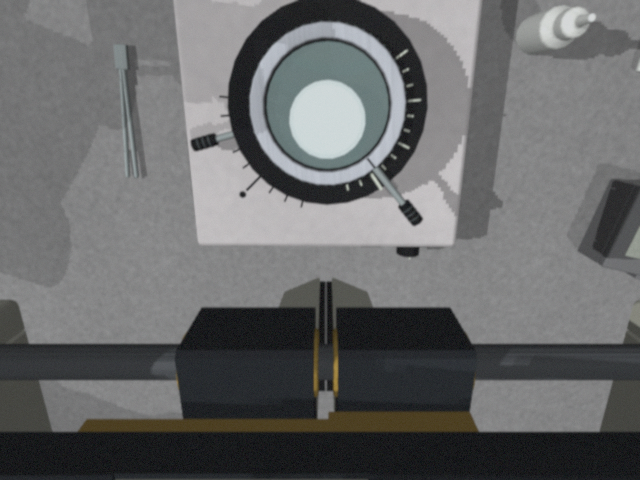

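The polarizer lever is at -140.1°, with its knob at (411,213). The effective fist offset is therefore 17 mm, and 5° remain. The iris knob at (206,144) is still at 105°, and the dish is unchanged. Iris next, starting from behind it.

```bash
python3 - <<'E'
from plan import *
rows([105],1,.038,.16);rows([105],1,.038,.061)
E
```

```text
105 [0.5648 0.0218] row [-0.0838  0.1069 -0.1176] -15.0
105 [0.5648 0.0218] row [-0.0838  0.2059 -0.1177] -15.0
```

>>> apply_moves([
  [-0.024,0,-0.034,0,-4,0,1],
  [-0.048,0.02,-0.068,0,-8,0,1],
  [-0.072,0.05,-0.1,0,-12,0,1],
  [-0.084,0.08,-0.118,0,-15,0,1],
  [-0.084,0.107,-0.118,0,-15,0,1],
])

```text
time: 8.48
tool_pos: [0.5666, 0.0217, 0.1576]
tool_rot: [-1.571, -0.001, -2.88]
contact_force: [0.5, -0.6, -0.1]
opening: 0.0011
```

>>> apply_moves([
  [0,0.03,0,0,0,0,1],
  [0,0.055,0,0,0,0,1],
  [0,0.08,0,0,0,0,1],
  [0,0.097,0,0,0,0,1],
  [0,0.097,0,0,0,0,1],
])

```text
time: 9.1
tool_pos: [0.565, 0.0207, 0.0613]
tool_rot: [-1.572, -0.002, -2.883]
contact_force: [0.6, 0.0, -0.9]
opening: 0.0008
```

```bash
python3 - <<'E'
from plan import *
s=robot.observe();print(s['tool_pos'],s['contact_force'],s['qpos'])
rows([105,108,111,114,117],1,.017,.061)
E
```

```text
[0.565  0.0207 0.0613] [ 0.631   0.0283 -0.8772] [-0.0988  0.6094  1.6218 -0.0002  0.9129  1.2132]
105 [0.5445 0.0163] row [ 0.021   0.0004 -0.001 ] -0.2
108 [0.5387 0.0155] row [ 0.0268  0.0004 -0.0017] -3.2
111 [0.5329 0.0144] row [ 0.0327  0.0004 -0.0021] -6.2
114 [0.5272 0.013 ] row [ 0.0385  0.0004 -0.0023] -9.2
117 [0.5216 0.0113] row [ 0.0444  0.0004 -0.002 ] -12.2
```

>>> apply_moves([
  [0.01,0,-0.0005,0,0,0,1],
  [0.021,0,-0.001,0,0,0,1],
  [0.027,0,-0.0017,0,-3,0,1],
  [0.0327,0,-0.002,0,-6,0,1],
  [0.0385,0,-0.0022,0,-9,0,1],
])

```text
time: 9.72
tool_pos: [0.5274, 0.0133, 0.0637]
tool_rot: [-1.57, 0.002, -2.723]
contact_force: [1.3, 0.2, -0.9]
opening: -0.0
```

```bash
python3 - <<'E'
from plan import *
s=robot.observe();print(s['tool_pos'],s['contact_force'],s['qpos'])
rows([117,120,123,126,128,130,132,134,135],1,.017,.061)
E
```

```text
[0.5274 0.0133 0.0637] [ 1.347   0.2143 -0.9092] [-0.1202  0.5505  1.7337  0.0001  0.8553  1.0322]
117 [0.5216 0.0113] row [ 0.0062  0.0026 -0.0006] -3.0
120 [0.516  0.0093] row [ 0.012   0.0026 -0.001 ] -6.0
123 [0.5106 0.0071] row [ 0.0179  0.0026 -0.0012] -9.0
126 [0.5053 0.0045] row [ 0.0238  0.0026 -0.001 ] -12.0
128 [0.5019 0.0026] row [ 0.0277  0.0026 -0.0007] -14.0
130 [0.4985 0.0007] row [ 0.0316  0.0026 -0.0002] -16.0
132 [ 0.4952 -0.0014] row [0.0355 0.0026 0.0003] -18.0
134 [ 0.4919 -0.0036] row [0.0393 0.0026 0.001 ] -20.0
135 [ 0.4903 -0.0048] row [0.0413 0.0026 0.0014] -21.0
```

>>> apply_moves([
  [0.006,0.001,-0.0006,0,-3,0,1],
  [0.012,0.001,-0.001,0,-6,0,1],
  [0.018,0.001,-0.0012,0,-9,0,1],
  [0.0238,0.001,-0.001,0,-12,0,1],
  [0.0277,0.001,-0.0007,0,-14,0,1],
])

```text
time: 10.35
tool_pos: [0.5019, 0.0026, 0.0628]
tool_rot: [-1.569, 0.002, -2.479]
contact_force: [0.0, 0.3, 0.5]
opening: 0.0006
```

```bash
python3 - <<'E'
from plan import *
s=robot.observe();print(s['tool_pos'],s['contact_force'],s['qpos'])
rows([128,130,132,134,134.8],1,.017,.061)
E
```

```text
[0.5019 0.0026 0.0628] [0.0309 0.2925 0.4537] [-0.1476  0.5163  1.8065  0.      0.8164  0.7609]
128 [0.5019 0.0026] row [ 0.0001  0.0018 -0.0001] -0.1
130 [0.4985 0.0007] row [ 0.0039  0.0018 -0.0006] -2.1
132 [ 0.4952 -0.0014] row [ 0.0078  0.0018 -0.001 ] -4.1
134 [ 0.4919 -0.0036] row [ 0.0117  0.0018 -0.0012] -6.1
134.8 [ 0.4906 -0.0046] row [ 0.0133  0.0018 -0.0013] -6.9
```

>>> apply_moves([
  [0.004,0,-0.0006,0,-2,0,1],
  [0.008,0,-0.001,0,-4,0,1],
  [0.0117,0,-0.0012,0,-6,0,1],
  [0.0117,0,-0.0012,0,-6,0,1],
  [0.0117,0,-0.0012,0,-6,0,1],
])

```text
time: 10.98
tool_pos: [0.4919, -0.0035, 0.0621]
tool_rot: [-1.57, 0.0, -2.377]
contact_force: [-0.0, -0.5, 0.3]
opening: 0.0006
```

>>> apply_moves([
  [-0.02,0,0,0,0,0,1],
  [-0.03,-0.02,0,0,0,0,1],
  [-0.03,-0.08,0,0,0,0,1],
  [-0.03,-0.14,0,0,0,0,1],
  [-0.03,-0.2,0,0,0,0,1],
])

```text
time: 11.6
tool_pos: [0.5132, 0.0176, 0.2637]
tool_rot: [-1.571, -0.0, -2.376]
contact_force: [1.4, -0.0, -1.6]
opening: 0.0003
```

```bash
python3 - <<'E'
from plan import *
s=robot.observe();print(s['tool_pos'],s['tool_rot'])
M=Rt(s);print(M.T@(np.array([.47,-.094,.267])-s['tool_pos']),M)
E
```

```text
[0.5132 0.0176 0.2637] [-1.5708 -0.0001 -2.3762]
[ 0.1084 -0.0033  0.0505] [[-0.7211 -0.      0.6928]
 [-0.6928 -0.0001 -0.7211]
 [ 0.0001 -1.      0.    ]]
```

>>> apply_moves([
  [0.027,0,0.013,0,9,0,1],
  [0.054,0,0.026,0,18,0,1],
  [0.081,0,0.039,0,27,0,1],
  [0.108,0,0.05,0,36,0,1],
  [0.108,0,0.05,0,44,0,1],
])

```text
time: 12.22
tool_pos: [0.4696, -0.095, 0.2618]
tool_rot: [-1.57, -0.0, 3.132]
contact_force: [0.4, 0.3, 0.2]
opening: 0.0005
```

```bash
python3 look.py w5; python3 - <<'E'
from plan import *
rows([-144],-1,.042,.16);rows([-144],-1,.042,.076)
E
```

```text
12.225 [ 0.4696 -0.095   0.2618] [-1.5704 -0.0004  3.1315] [-0.3593  0.2384  1.602  -0.0006  1.3014  1.2217]
pol (np.int64(266), array([411.188 , 202.6015]), np.float64(-140.63671479004643), np.float64(1.3566722519354342), np.float64(0.11075286706548246))
iris (np.int64(231), array([235.368 , 185.8398]), np.float64(133.00260063765467), np.float64(1.339420275992076), np.float64(0.11098281470406463))
-144 [ 0.4917 -0.1945] row [-0.0232  0.1018  0.0999] 53.2
-144 [ 0.4917 -0.1945] row [-0.0233  0.1858  0.0999] 53.2
```

View pics/w5.png

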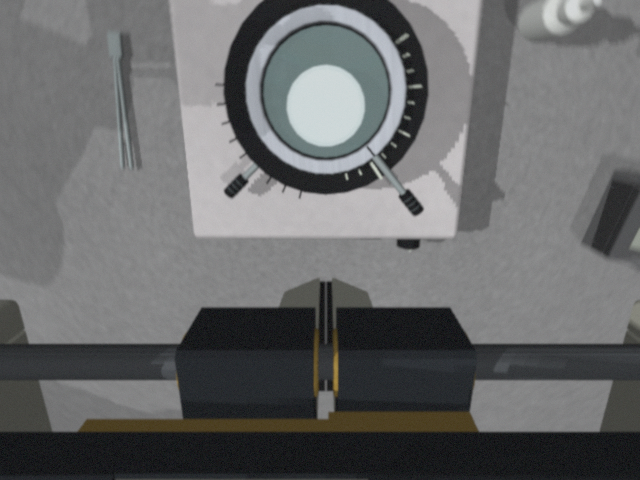

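The iris is at 133.0°, 1.8° short, which is inside tolerance but worth a nudge later. The polarizer is at -140.4°, its knob at (411,203). Dish and forceps are unchanged. Finishing the polarizer now.

>>> apply_moves([
  [-0.008,0.01,0.033,0,10,0,1],
  [-0.016,0.02,0.066,0,20,0,1],
  [-0.023,0.04,0.1,0,30,0,1],
  [-0.023,0.07,0.1,0,40,0,1],
  [-0.023,0.1,0.1,0,50,0,1],
])

```text
time: 12.9
tool_pos: [0.4932, -0.1937, 0.1607]
tool_rot: [-1.571, 0.0, 2.262]
contact_force: [0.1, -0.1, 0.0]
opening: 0.0004
```

>>> apply_moves([
  [0,0.025,0,0,1.5,0,1],
  [0,0.05,0,0,3,0,1],
  [0,0.07,0,0,3,0,1],
  [0,0.086,0,0,3,0,1],
  [0,0.086,0,0,3,0,1],
])

```text
time: 13.52
tool_pos: [0.4927, -0.1931, 0.0747]
tool_rot: [-1.57, -0.002, 2.215]
contact_force: [-0.1, -0.4, 0.4]
opening: -0.0
```

```bash
python3 - <<'E'
from plan import *
s=robot.observe();print(s['tool_pos'],s['contact_force'],s['qpos'])
rows([-140,-142,-144,-145],-1,.0175,.076)
E
```

```text
[ 0.4927 -0.1931  0.0747] [-0.1178 -0.35    0.411 ] [-0.5183  0.538   1.7163 -0.0001  0.8896  1.9788]
-140 [ 0.483  -0.1801] row [ 0.0162 -0.0012 -0.0001] -3.1
-142 [ 0.4801 -0.1774] row [ 0.0201 -0.0012  0.0006] -1.1
-144 [ 0.4773 -0.1747] row [ 0.0239 -0.0012  0.0013] 0.9
-145 [ 0.4759 -0.1733] row [ 0.0259 -0.0012  0.0015] 1.9
```

>>> apply_moves([
  [0.008,0,0,0,0,0,1],
  [0.016,0,0.0003,0,0,0,1],
  [0.021,0,0.0008,0,1,0,1],
  [0.0258,0,0.0015,0,2,0,1],
  [0.0258,0,0.0015,0,2,0,1],
])

```text
time: 14.15
tool_pos: [0.4764, -0.1736, 0.0759]
tool_rot: [-1.571, 0.0, 2.179]
contact_force: [-0.0, -0.3, -0.6]
opening: 0.0007
```

>>> apply_moves([
  [-0.015,0,0,0,0,0,1],
  [-0.03,-0.02,0,0,0,0,1],
  [-0.03,-0.07,0,0,-5,0,1],
  [-0.03,-0.13,0,0,-15,0,1],
  [-0.03,-0.19,0,0,-25,0,1],
])

```text
time: 14.78
tool_pos: [0.4939, -0.1992, 0.2676]
tool_rot: [-1.571, -0.0, 2.621]
contact_force: [1.0, -0.5, -0.6]
opening: 0.0006
```

```bash
python3 - <<'E'
from plan import *
s=robot.observe();print(s['tool_pos'],s['tool_rot'])
M=Rt(s);print(M.T@(np.array([.465,-.094,.267])-s['tool_pos']))
E
```

```text
[ 0.4939 -0.1992  0.2676] [-1.5706 -0.0001  2.621 ]
[ 0.0774  0.0005 -0.0769]
```

>>> apply_moves([
  [0.026,0,-0.026,0,-8,0,1],
  [0.052,0,-0.052,0,-16,0,1],
  [0.077,0,-0.077,0,-24,0,1],
  [0.077,0,-0.077,0,-30,0,1],
  [0.077,0,-0.077,0,-30,0,1],
])

```text
time: 15.4
tool_pos: [0.4663, -0.0935, 0.2659]
tool_rot: [-1.57, 0.0, 3.139]
contact_force: [-0.3, 0.5, -0.3]
opening: 0.0007
```

```bash
python3 look.py w6; python3 - <<'E'
from plan import *
rows([134],1,.042,.16)
im=cv2.imread('pics/w6.png');cv2.imwrite('pics/w6c.png',cv2.resize(im[0:240,160:480],None,fx=2.5,fy=2.5,interpolation=cv2.INTER_CUBIC))
E
```

```text
15.4 [ 0.4663 -0.0935  0.2659] [-1.5704  0.0004  3.1387] [-0.3592  0.2282  1.6038 -0.0002  1.309   1.2146]
pol (np.int64(264), array([404.4394, 203.4356]), np.float64(-144.5824133396027), np.float64(1.3884785051011805), np.float64(0.11052948455152549))
iris (np.int64(243), array([238.0082, 181.7737]), np.float64(133.52367669966446), np.float64(1.4015973490876514), np.float64(0.11147322962033537))
134 [0.5099 0.0137] row [-0.0431  0.1058 -0.1077] -44.3
```

View pics/w6c.png

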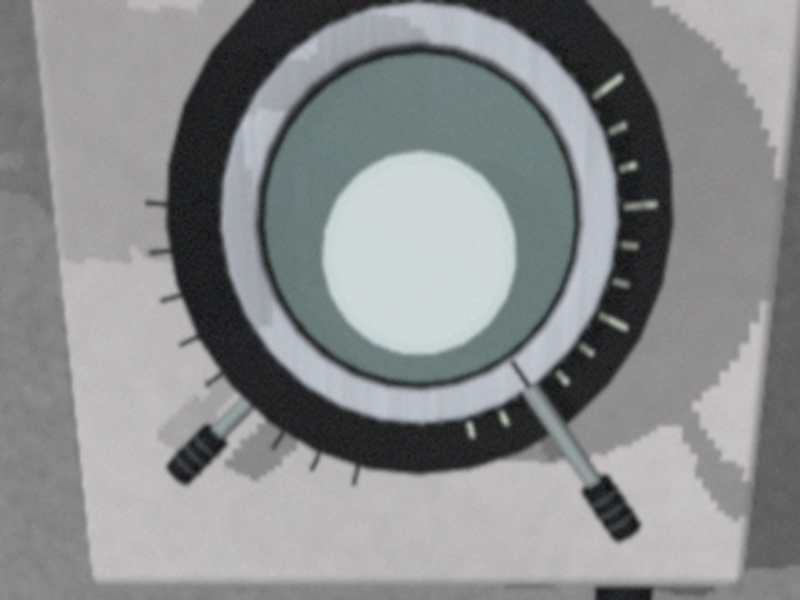

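The polarizer rod covers the 90° mark and the iris lever covers its long mark. As a cross-check independent of pose drift, I'll refit the centre from the ring in this same image and compare with the neighbouring ticks.

```bash
python3 - <<'E'
from plan import *
import pickle
s=pickle.load(open('w6.pkl','rb'))
f=lambda l:np.array(l)/2.5+[160,0]
P=ray('wrist',f([(263,218),(578,218),(420,47),(420,384)]),.088,s)[:,:2]
c=np.array([P[2:,0].mean(),P[:2,1].mean()]);print(c)
def a(uv,z):
    d=ray('wrist',f([uv]),z,s)[0,:2]-c;return round(np.hypot(*d),4),round(np.degrees(np.arctan2(d[1],d[0])),2)
for n,uv,z in [('i125',(215,381),.04),('i145',(278,439),.04),('i115',(190,341),.04),('i155',(316,461),.04),('iknob',(197,455),.058),('p80',(563,378),.08),('p100',(503,418),.08),('p60',(614,323),.08),('pknob',(611,508),.085),('prod',(558,432),.085)]: print(n,a(uv,z))
E
```

```text
[ 0.5575 -0.0951]
i125 (np.float64(0.0925), np.float64(125.43))
i145 (np.float64(0.0921), np.float64(144.77))
i115 (np.float64(0.0923), np.float64(115.13))
i155 (np.float64(0.0923), np.float64(154.92))
iknob (np.float64(0.1114), np.float64(134.13))
p80 (np.float64(0.0669), np.float64(-135.57))
p100 (np.float64(0.0668), np.float64(-155.72))
p60 (np.float64(0.0695), np.float64(-115.82))
pknob (np.float64(0.111), np.float64(-144.66))
prod (np.float64(0.079), np.float64(-145.05))
```

Both levers are about 1° from their marks, against tolerances of 4° and 3°. The arm is high and touches nothing, so I'm handing in.

```bash
python3 -c "
from cell import robot
print(robot.observe()['contact_force']);print(robot.hand_in())"
```

```text
[-0.0990779 -0.3702848  0.0973879]
the job is handed in; nothing more can be done
None
```

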